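# Load a tin and a jar into the sloping roller lanes

### The arm

A 6-joint arm with a two-finger parallel gripper is mounted at the origin on a cart in front of the work surface, level with it; the furniture and walls round the work are solid. World frame = base frame: x ahead of the robot, y to its left, z up, the work surface at z = 0. Lengths are in m, angles in rad, forces in N, time in s.
With the tool pointing down it reaches from about 0.3 to 0.775 m from the base axis. Payload 14.6 kg.
Tool frame: the origin (TCP) lies at the very end of the fingers, on their centre line; the grasp point (between the pads) lies 19 mm behind it; z points along the fingers, y is the line along which they close (so a half turn about z gives the same grasp; the last joint's range is limited). The gripper opens to 94 mm and grips with 3 to 60 N. Pads are 16 mm wide; open, the fingers measure 119 mm over their backs; the gripper's body (75 mm by 177 mm) begins 78 mm behind the grasp point.
Start: joints at [-1.22, 0.3, 1.521, -0, 1.321, -0.067], TCP at [0.223, -0.503, 0.182] pointing down, gripper open.
Joint ranges: [-3.03, 3.03], [-0.79, 2.21], [0.23, 2.52], [-1.04, 4.18], [0, 3.07], [-2.55, 2.55]. Speed limits (rad/s): [2.22, 2.22, 2.57, 3.14, 3.14, 3.14].

### API

Orientations are given as [roll, pitch, yaw] about the fixed x, y, z axes, in that order (R = Rz(yaw) Ry(pitch) Rx(roll)).
In Python, from station import ctrl gives the robot as it stands.
- The arm moves only by the shell command python3 -m pendant 'ROWS' [OPENING] [FORCE]. ROWS is JSON, a list of rows, each a list of 2 entries, a list of its own where there are three numbers: the shift along the world's x, y, z in cm, then the turn about the world's z in rad. A call has 1 to 20 rows; each row shifts and turns the commanded pose from where the row before left it; what a row does not reach is not made up. A row lasts 1/12 s, in which the tool goes at most 41.7 mm and 7.16 degrees, less where a joint would pass 70% of its speed; a pose out of reach is approached as far as the arm can. A call is refused whole if a number of a shift passes 4.17 or a number of a turn 0.125, either way. A call with a gripper value outside its range is refused whole. OPENING is the opening, from 0 (shut) to 1 (fully open), set as the call begins (- or left out, the last holds). The fingers move at their own pace and stop on an object; FORCE is the grip in N (left out, the last holds). Time passes only in rows, so rows that do not move let the fingers close. It gives the time, the measured TCP pose, the force, the opening and the grip force at its end, in the units of the state.
- ctrl.get_obs(): the state, without advancing time (a new reading comes with each control period).
- ctrl.camera(name): name is "scene" or "top" or "wrist"; returns a dict with "color" (420x560x3 uint8, red, green, blue), "intrinsics" (3x3 intrinsics, pixels), "camera_from_world" (4x4, takes a point from world to camera coordinates). Camera axes: x right, y down, z forward; pixel columns grow to the right and rows downward; lengths in m; the calibration is good to about 2 mm. A picture is of the moment at which its call begins. There is no depth.
- ctrl.hand_in(): hands the job in; it is judged then, once.
The state is a dict: "time_s": time; "qpos": joint angles; "joint_vel": joint speeds; "tau": joint torques, N m; "ee_pos": TCP position; "eef_rot": TCP orientation; "force": force on the tool from outside, world axes, zero at the start; "moment": the same for the moment, N m; "grip_width": finger opening in m; "grip_force": force on a finger pad.
Only numpy, scipy, OpenCV 4.12 (cv2) and the standard library are available. Lean on these libraries where they do the work, as an engineer would, in place of code of your own. Each camera call takes 0.05 s, during which the arm holds its last target. There are 200 camera calls.

### The job

Load the larder dispenser: put the green food tin into the green roller lane and the small jar with the yellow lid into the yellow roller lane. Set each one upright and gently on the rollers in the upper half of its lane and let go there, so that it slides down to the stop by itself, and leave both standing against their stops.

Things in the scene. Friction and masses are not known exactly. Their poses are not given: they have to be found in the camera images.
- tin: Small food tin with a green label and bare metal rims, a cylinder 57 mm across and 72 mm high, about 0.18 kg, standing upright on the worktop. Origin at the centre of its underside, z up along its axis.
- jar: Small clear jar with an orange-brown label and a golden yellow lid, round, 87 mm high, glass 60 mm across, lid (top 11 mm) 64 mm across, about 0.25 kg, upright on the worktop right of the lemon; best gripped round the lid. Not the tall jar with the same lid at the far left. Origin at the centre of its underside, z up.
- green_lane_bed (a point): Roller lane, green rails and stop, fixed. Point: middle of bed on roller tops, 72 mm over worktop; x up the 16 degree slope, y across, z square to bed. Bed x -150 to 150 mm, very slippery (friction 0.15): things slide down by themselves. Rails 90 mm apart, 18 mm above rollers, 6 thick. Stop face x -145 mm, 62 mm high. Hold across (y) above the rails to let go.
- yellow_lane_bed (a point): Roller lane, yellow rails and stop, fixed. Point: middle of bed on roller tops, 72 mm over worktop; x up the 16 degree slope, y across, z square to bed. Bed x -150 to 150 mm, very slippery (friction 0.15): things slide down by themselves. Rails 90 mm apart, 18 mm above rollers, 6 thick. Stop face x -145 mm, 62 mm high. Lanes stand side by side, may swap.
Things that resemble listed ones, but are neither listed nor needed, are in the scene too. Leave any blue or pink look-alike of the jar alone.

How it is judged:
By the outcome, as a careful person would: the job done as asked, in the order asked, and still so for the second after the job is handed in, with the robot touching nothing.
It also fails if it takes over 54 s, if anything falls off the work surface, if the arm or the gripper's body presses on something with over 40 N, if the wrist force passes 120 N, or if a joint passes its speed limit or range.

## Working session

There is one attempt and no reset: what is moved stays moved. The work goes in short steps, Python scripts to look and compute and a shell command to move; the robot and the scene stay as the last step left them, time stands still between calls to the robot, and variables do not carry over. Pictures are saved under pics/ and viewed, at most 10 in all, crops included, and the job is handed in when it is done.

```bash
mkdir -p pics; cat > h.py <<'E'
import numpy as np, cv2
from station import ctrl
def snap(n,f):
    c=ctrl.camera(n); cv2.imwrite('pics/'+f+'.png',c['color'][:,:,::-1]); np.savez('pics/'+f,K=c['intrinsics'],T=c['camera_from_world'],im=c['color']); return c
def load(f):
    d=np.load('pics/'+f+'.npz'); return d['K'],d['T'],d['im']
def ray(f,u,v):
    K,T,_=load(f); R=T[:3,:3]; o=-R.T@T[:3,3]; return o,R.T@np.linalg.inv(K)@[u,v,1]
def at(f,u,v,z):
    o,d=ray(f,u,v); return o+d*(z-o[2])/d[2]
def proj(f,p):
    K,T,_=load(f); q=K@(T[:3,:3]@np.array(p)+T[:3,3]); return q[:2]/q[2]
def crop(f,u0,v0,u1,v1,s,out):
    im=load(f)[2][v0:v1,u0:u1,::-1]; cv2.imwrite('pics/'+out+'.png',cv2.resize(im,None,fx=s,fy=s,interpolation=cv2.INTER_CUBIC))
E
python3 -c "
from h import *
a=snap('scene','s0')['color'];b=snap('top','t0')['color']
"
```

```text
(no output)
```

View pics/s0.png

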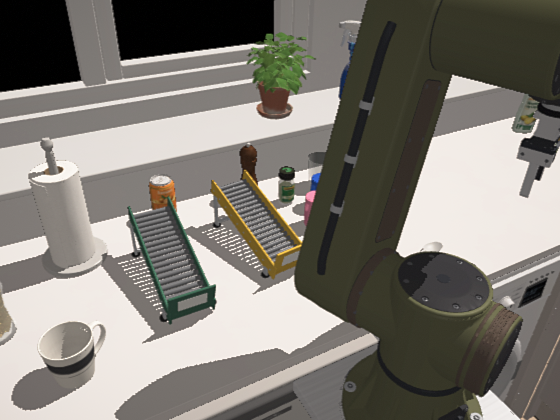

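View pics/t0.png

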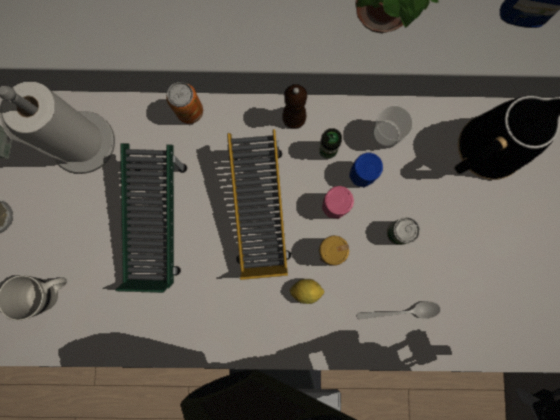

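Top view: yellow-lid jar candidate at (334,250), with pink (338,202) and blue (367,169) look-alikes. The tin candidate is at (404,231). Things that could pass for the tin are the black-lidded spice jar with a green label (331,140) and the orange can (184,102). Green lane is at about (147,218), yellow lane at about (257,205). The close crop comes next.

```bash
python3 -c "
from h import *
im=load('t0')[2]
im=np.clip(im.astype(float)*1.6,0,255).astype('uint8')
a=cv2.resize(im[175:325,280:460,::-1],None,fx=4.4,fy=4,interpolation=2)
a=cv2.resize(im[180:300,290:450,::-1],None,fx=5,fy=5,interpolation=2);cv2.imwrite('pics/c1.png',a)
b=cv2.resize(im[120:300,100:310,::-1],None,fx=3.3,fy=3.3,interpolation=2);cv2.imwrite('pics/c2.png',b)
np.set_printoptions(precision=3,suppress=True)
print(ray('t0',280,210)[0])
for u,v,z in [(404,231,.072),(334,250,.087),(308,291,.03),(338,202,.087),(367,169,.087)]: print(u,v,at('t0',u,v,z))
"
```

```text
[ 0.409 -0.031  1.065]
404 231 [ 0.502 -0.29   0.072]
334 250 [ 0.458 -0.137  0.087]
308 291 [ 0.37  -0.085  0.03 ]
338 202 [ 0.561 -0.145  0.087]
367 169 [ 0.635 -0.209  0.087]
```

View pics/c1.png

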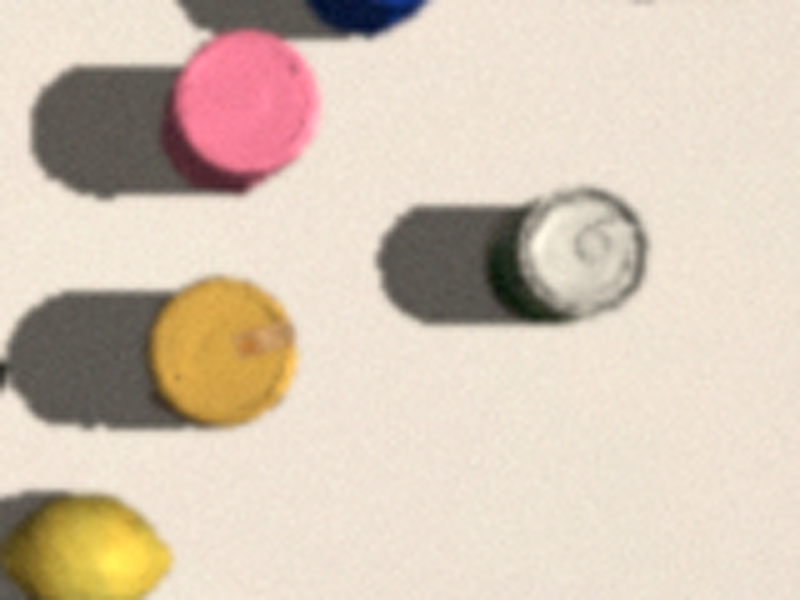

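View pics/c2.png

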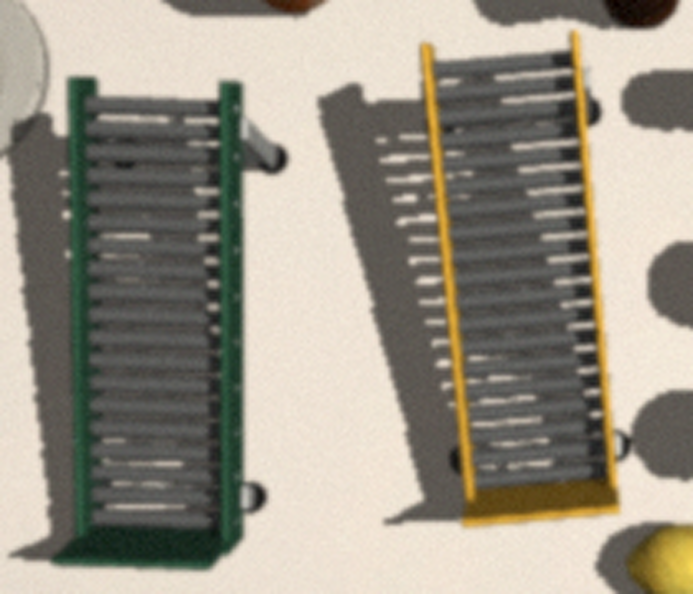

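The crop confirms the picks: golden lid at (334.5,250), tin with metal top and green side at (406.6,230.4). Lane crop corners: yellow rail upper ends at (427,45) and (575,35), stop top (465,523) to (617,510). Green rail upper ends at (74,79) and (225,83), stop top (55,561) to (213,569). I'll fit the lane poses from these.

```bash
cat >> h.py <<'E'
a16=np.radians(16)
def lane2w(p,q):
    x,y,z=q; h=x*np.cos(a16)-z*np.sin(a16); Z=.072+x*np.sin(a16)+z*np.cos(a16)
    return np.array([p[0]+h*np.cos(p[2])-y*np.sin(p[2]),p[1]+h*np.sin(p[2])+y*np.cos(p[2]),Z])
E
python3 -c "
from h import *
from scipy.optimize import least_squares as L
np.set_printoptions(precision=3,suppress=True)
M=[(.150,.048,.018),(.150,-.048,.018),(-.148,.051,.062),(-.148,-.051,.062)]
for n,c in dict(green=[(74,79),(225,83),(55,561),(213,569)],yellow=[(427,45),(575,35),(465,523),(617,510)]).items():
    uv=[(u/3.3+100,v/3.3+120) for u,v in c]
    r=L(lambda p:np.concatenate([proj('t0',lane2w(p,m))-w for m,w in zip(M,uv)]),[.4,.1,0]);print(n,r.x,r.fun)
    for x in (.03,.075,-.115): print('  bed',x,lane2w(r.x,(x,0,0)))
print(at('t0',406.6,230.4,.072),at('t0',334.5,250,.087))
o=ctrl.get_obs();print(o['time_s'],o['ee_pos'],o['eef_rot'])
"
```

```text
green [ 0.528  0.264 -0.016] [-0.083  1.007  0.165  1.208 -0.607 -0.591  0.522 -1.533]
  bed 0.03 [0.557 0.264 0.08 ]
  bed 0.075 [0.601 0.263 0.093]
  bed -0.115 [0.418 0.266 0.04 ]
yellow [0.561 0.026 0.099] [-0.302  0.919  0.5    0.269 -1.362 -0.456  1.167 -0.703]
  bed 0.03 [0.589 0.029 0.08 ]
  bed 0.075 [0.632 0.034 0.093]
  bed -0.115 [0.451 0.016 0.04 ]
[ 0.504 -0.296  0.072] [ 0.458 -0.138  0.087]
0.1 [ 0.223 -0.502  0.182] [-3.141 -0.     0.418]
```

```bash
python3 -m pendant '[[[2.3,1.7,0],-0.035],[[2.3,1.7,0],-0.035],[[2.3,1.7,0],-0.035],[[2.3,1.7,0],-0.035],[[2.3,1.7,0],-0.035],[[2.3,1.7,0],-0.035],[[2.3,1.7,0],-0.035],[[2.3,1.7,0],-0.035],[[2.3,1.7,0],-0.035],[[2.3,1.7,0],-0.035],[[2.3,1.7,0],-0.035],[[2.3,1.7,0],-0.035],[[0.5,0.2,-2],0],[[0,0,-2],0],[[0,0,-1],0],[[0,0,0],0]]' 1 15
python3 -c "
from h import *
np.set_printoptions(precision=3,suppress=True)
snap('wrist','w1');print(proj('w1',(.504,-.296,.072)),at('t0',80,142,.01),at('t0',115,142,.01), ray('s0',280,210)[0])
for v,z in ((.20,.2),(.25,.25),(.3,.3)): print(at('t0',28,104,z))
"
```

```text
time_s: 1.43
ee_pos: [0.5031, -0.296, 0.1298]
eef_rot: [-3.139, 0.004, -0.002]
force: [0.5, -0.4, -0.1]
grip_width: 0.0945
grip_force: 0.0
[277.67 218.34] [0.708 0.454 0.01 ] [0.709 0.372 0.01 ] [-0.386  0.494  0.807]
[0.729 0.474 0.2  ]
[0.71  0.445 0.25 ]
[0.692 0.415 0.3  ]
```

View pics/w1.png

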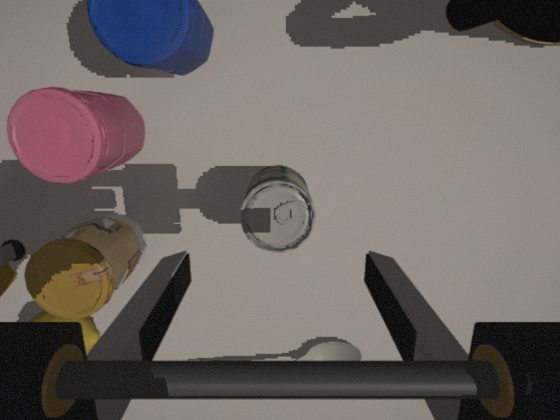

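The wrist view shows the tin's metal top at about (278,215), against a predicted (278,218), so the position is good. Descending and gripping.

```bash
python3 -m pendant '[[[0,0,-2],0],[[0,0,-2],0],[[0,0,-2],0],[[0,0,-2],0],[[0,0,-1],0],[[0,0,-0.8],0],[[0,0,0],0]]' 1 15
python3 -m pendant '[[[0,0,0],0],[[0,0,0],0],[[0,0,0],0],[[0,0,0],0],[[0,0,0],0],[[0,0,0],0],[[0,0,0],0],[[0,0,0],0]]' 0.4 15
```

```text
time_s: 2.07
ee_pos: [0.5039, -0.2968, 0.0339]
eef_rot: [-3.141, 0.001, -0.003]
force: [0.4, -0.4, -0.3]
grip_width: 0.0938
grip_force: 0.0
time_s: 2.73
ee_pos: [0.5043, -0.2967, 0.0346]
eef_rot: [3.141, -0.0, -0.002]
force: [-1.0, 1.7, 2.4]
grip_width: 0.0569
grip_force: 15.0
```

```bash
python3 -m pendant '[[[0,0,1],0],[[0,0,2],0],[[0,0,2],0],[[0,0,2],0],[[0,0,2],0],[[0,0,2],0],[[0,0,2],0],[[0,0,2],0],[[0,0,2],0],[[0,0,1],0],[[0,0,0],0]]' - 15
python3 -m pendant '[[[0.2,1,0],0],[[0.3,2,0],0],[[0.4,3,0],0],[[0.4,3.2,0],0],[[0.4,3.2,0],0],[[0.4,3.2,0],0],[[0.4,3.2,0],0],[[0.4,3.2,0],0],[[0.4,3.2,0],0],[[0.5,3.2,0],0],[[0.5,3.2,0],0],[[0.5,3.2,0],0],[[0.5,3.2,0],0],[[0.5,3.2,0],0],[[0.5,3.2,0],0],[[0.4,3.2,0],-0.003],[[0.4,3,0],-0.003],[[0.4,3,0],-0.004],[[0.2,2,0],-0.004],[[0.1,1,0],0]]' - 15
python3 -m pendant '[[[0,0,0],0],[[0,0,-2],0],[[0,0,-2],0],[[0,0,-1.5],0],[[0,0,0],0],[[0,0,0],0]]' - 15
```

```text
time_s: 3.65
ee_pos: [0.5047, -0.2971, 0.2168]
eef_rot: [3.14, -0.003, -0.002]
force: [-0.2, -0.5, -1.6]
grip_width: 0.057
grip_force: 15.0
time_s: 5.32
ee_pos: [0.5809, 0.2721, 0.2121]
eef_rot: [3.141, 0.003, -0.014]
force: [-0.1, -0.3, -1.3]
grip_width: 0.0569
grip_force: 15.0
time_s: 5.82
ee_pos: [0.5818, 0.2682, 0.1589]
eef_rot: [3.141, 0.002, -0.017]
force: [0.3, -0.4, -1.7]
grip_width: 0.0569
grip_force: 15.0
```

```bash
python3 -c "
from h import *
np.set_printoptions(precision=3,suppress=True)
snap('wrist','w2');p=[.528,.264,-.016]
for q in [(.15,.048,.018),(.15,-.048,.018),(.05,.048,.018),(.05,-.048,.018),(-.1,.048,.018),(-.1,-.048,.018)]: print(q,proj('w2',lane2w(p,q)))
print(ctrl.get_obs()['ee_pos'])
"
```

```text
(0.15, 0.048, 0.018) [207.011 100.704]
(0.15, -0.048, 0.018) [364.731 100.755]
(0.05, 0.048, 0.018) [220.751 233.878]
(0.05, -0.048, 0.018) [347.454 233.879]
(-0.1, 0.048, 0.018) [233.535 357.79 ]
(-0.1, -0.048, 0.018) [331.377 357.763]
[0.582 0.269 0.16 ]
```

View pics/w2.png

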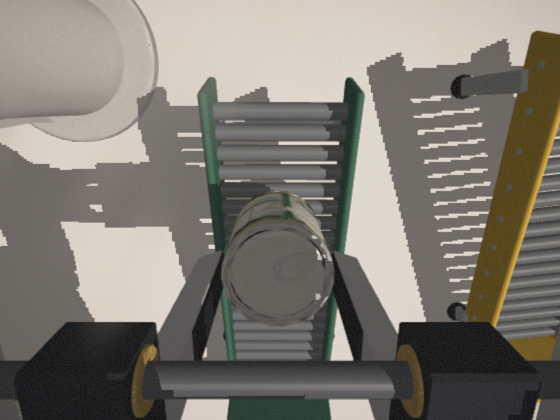

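The wrist view shows the tin centred at about x=278 px between rails centred at about 281 px, which is within clearance. I'll lower it by feel.

```bash
python3 -m pendant '[[[0,0,-1],0],[[0,0,-1],0],[[0,-0.1,-0.4],0],[[0,0,0],0],[[0,0,0],0]]' - 8
python3 -m pendant '[[[0,0,-0.3],0],[[0,0,0],0],[[0,0,0],0]]' - 8
python3 -m pendant '[[[0,0,-0.2],0],[[0,0,0],0],[[0,0,0],0]]' - 8
python3 -m pendant '[[[0,0,-0.2],0],[[0,0,0],0],[[0,0,0],0]]' - 8
```

```text
time_s: 6.28
ee_pos: [0.5821, 0.2682, 0.1351]
eef_rot: [3.141, 0.0, -0.016]
force: [0.3, -0.4, -1.4]
grip_width: 0.0573
grip_force: 8.0
time_s: 6.53
ee_pos: [0.5822, 0.2683, 0.1324]
eef_rot: [-3.142, -0.0, -0.016]
force: [-0.2, -0.1, -2.0]
grip_width: 0.0572
grip_force: 8.0
time_s: 6.78
ee_pos: [0.5822, 0.2684, 0.1304]
eef_rot: [-3.142, -0.0, -0.016]
force: [-0.4, -0.0, -1.9]
grip_width: 0.0569
grip_force: 8.0
time_s: 7.03
ee_pos: [0.5823, 0.2686, 0.1293]
eef_rot: [-3.141, -0.001, -0.016]
force: [-2.9, -0.3, 5.1]
grip_width: 0.0573
grip_force: 8.0
```

Contact came at 0.1295, as expected. I'll press on softly so the tin pivots flush in the light grip.

```bash
for i in 1; do python3 -m pendant '[[[0,0,-0.2],0],[[0,0,0],0],[[0,0,0],0]]' - 5; done
python3 -m pendant '[[[0,0,-0.2],0],[[0,0,0],0],[[0,0,0],0]]' - 5
python3 -c "
from h import *
snap('wrist','w3'); crop('w3',180,60,380,320,2,'w3c')"
```

```text
time_s: 7.28
ee_pos: [0.5822, 0.2686, 0.1271]
eef_rot: [-3.141, -0.001, -0.016]
force: [-3.5, 0.8, 5.2]
grip_width: 0.0571
grip_force: 5.0
time_s: 7.53
ee_pos: [0.5822, 0.2685, 0.1248]
eef_rot: [-3.141, -0.0, -0.016]
force: [-3.4, 0.9, 4.9]
grip_width: 0.0573
grip_force: 5.0
```

View pics/w3c.png

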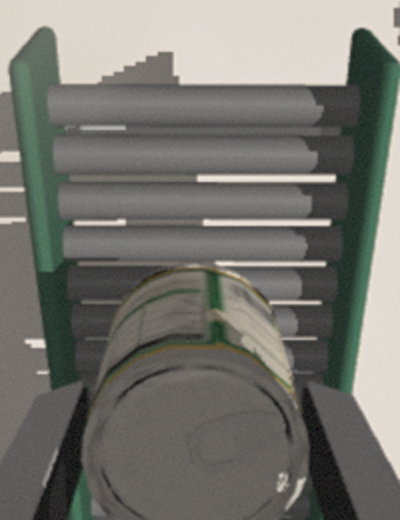

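```bash
python3 -m pendant '[[[0,0,-0.1],0],[[0,0,0],0],[[0,0,0],0]]' - 4
python3 -c "
from h import *
snap('scene','s2'); crop('s2',110,130,290,330,3,'s2c')"
```

```text
time_s: 7.83
ee_pos: [0.5821, 0.2682, 0.123]
eef_rot: [3.141, 0.0, -0.016]
force: [-1.8, -0.1, 0.3]
grip_width: 0.0572
grip_force: 4.0
```

View pics/s2c.png

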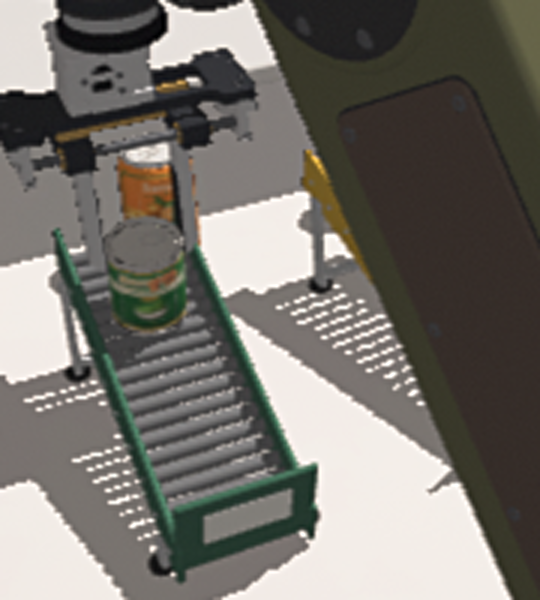

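The tin is flush on the rollers, tilted with the slope and well up the lane. Releasing.

```bash
python3 -m pendant '[[[0,0,0],0],[[0,0,0],0],[[0,0,0],0],[[0,0,0],0],[[0,0,0],0],[[0,0,0],0],[[0,0,0],0],[[0,0,0],0]]' 0.85 5
python3 -m pendant '[[[0,0,1],0],[[0,0,2],0],[[0,0,2],0],[[0,0,2],0],[[0,0,2],0],[[0,0,1],0],[[0,0,0],0],[[0,0,0],0]]' 1 5
python3 -c "
from h import *
snap('scene','s3'); crop('s3',110,130,290,330,3,'s3c')"
```

```text
time_s: 8.55
ee_pos: [0.5822, 0.2683, 0.1233]
eef_rot: [3.142, -0.0, -0.016]
force: [-0.5, -0.6, 0.4]
grip_width: 0.0797
grip_force: 0.0
time_s: 9.22
ee_pos: [0.5821, 0.2683, 0.2232]
eef_rot: [-3.142, -0.0, -0.016]
force: [0.9, 0.3, -0.2]
grip_width: 0.0941
grip_force: 0.0
```

View pics/s3c.png

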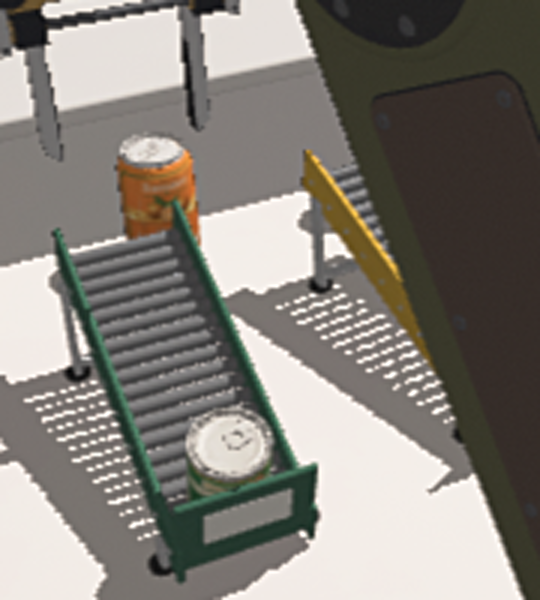

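The tin slid down and stands against the green stop. Now the jar.

```bash
python3 -m pendant '[[[-0.4,-1.2,0],0],[[-0.8,-2.4,0],0],[[-0.9,-3,0],0.004],[[-0.9,-3,0],0.004],[[-0.9,-3,0],0.004],[[-0.9,-3,0],0.004],[[-0.9,-3,0],0],[[-0.9,-3,0],0],[[-0.9,-3,0],0],[[-0.9,-3,0],0],[[-0.9,-3,0],0],[[-0.9,-3,0],0],[[-0.9,-3,0],0],[[-0.8,-2,0],0],[[-0.4,-1,0],0],[[0,0,-2],0],[[0,0,-2],0],[[0,0,-2],0],[[0,0,0],0],[[0,0,0],0]]' 1 15
python3 -c "
from h import *
np.set_printoptions(precision=3,suppress=True)
print(ctrl.get_obs()['ee_pos'],ctrl.get_obs()['eef_rot'])
im=snap('wrist','w4')['color'];hs=cv2.cvtColor(im,cv2.COLOR_RGB2HSV)
m=cv2.inRange(hs,(15,120,60),(28,255,255))
n,l,s,c=cv2.connectedComponentsWithStats(m)
for i in range(1,n):
  if s[i,4]>400: print(s[i],c[i],at('w4',*c[i],.087))
print(proj('w4',(.458,-.138,.087)))
"
```

```text
time_s: 10.93
ee_pos: [0.4588, -0.1271, 0.1627]
eef_rot: [-3.141, 0.002, 0.0]
force: [-1.1, 0.2, 1.3]
grip_width: 0.094
grip_force: 0.0
[ 0.459 -0.127  0.163] [-3.141  0.002  0.   ]
[ 100    0   74  190 4121] [137.503  80.584] [ 0.558 -0.026  0.087]
[   0   51  190  236 9421] [ 86.203 207.897] [0.463 0.026 0.087]
[ 252  170   77   79 4346] [288.085 210.24 ] [ 0.461 -0.135  0.087]
[ 197  253   74   55 2920] [233.247 279.916] [ 0.399 -0.09   0.087]
[291.175 213.75 ]
```

The lid's bounding-box centre (290,209) agrees with the prediction within 3 mm.

```bash
python3 -m pendant '[[[0.1,-1,0],0],[[0,0,-1.5],0],[[0,0,-2],0],[[0,0,-2],0],[[0,0,-2],0],[[0,0,-1.5],0],[[0,0,-1.1],0],[[0,0,0],0],[[0,0,0],0]]' 1 15
python3 -m pendant '[[[0,0,0],0],[[0,0,0],0],[[0,0,0],0],[[0,0,0],0],[[0,0,0],0],[[0,0,0],0],[[0,0,0],0],[[0,0,0],0]]' 0.5 20
```

```text
time_s: 11.73
ee_pos: [0.4606, -0.1382, 0.063]
eef_rot: [3.141, -0.0, -0.0]
force: [0.7, 0.4, 0.4]
grip_width: 0.0938
grip_force: 0.0
time_s: 12.4
ee_pos: [0.4603, -0.1377, 0.0625]
eef_rot: [3.141, -0.0, -0.0]
force: [-0.6, 0.4, 1.9]
grip_width: 0.059
grip_force: 20.0
```

```bash
python3 -c "
from h import *
np.set_printoptions(precision=3,suppress=True)
im=snap('wrist','w5')['color'];crop('w5',160,120,420,400,2,'w5c')
print(proj('w5',(.460,-.1377,.087)),ctrl.get_obs()['grip_width'])
"
```

```text
[277.705 266.768] 0.05883245733457601
```

View pics/w5c.png

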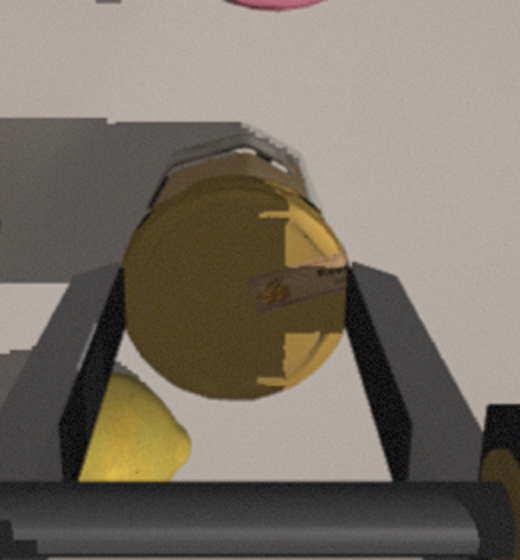

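The jar's lid is centred between the fingers at crop (237,290), which matches the prediction. Lifting and carrying it to the yellow lane.

```bash
python3 -m pendant '[[[0,0,0.5],0],[[0,0,1.5],0],[[0,0,2],0],[[0,0,2],0],[[0,0,2],0],[[0,0,2],0],[[0,0,2],0],[[0,0,2],0],[[0,0,1.5],0],[[0,0,1],0],[[0,0,0.5],0],[[0,0,0],0]]' - 20
python3 -m pendant '[[[0.5,0.6,0],0],[[1,1.2,0],0.01],[[1.3,1.5,0],0.01],[[1.3,1.6,0],0.01],[[1.3,1.6,0],0.01],[[1.3,1.6,0],0.01],[[1.3,1.6,0],0.01],[[1.3,1.6,0],0.01],[[1.3,1.6,0],0.01],[[1.3,1.5,0],0.01],[[1,1.2,0],0.009],[[0.8,0.7,0],0],[[0.4,0.3,0],0],[[0,0,0],0],[[0,0,0],0]]' - 20
python3 -c "
from h import *
np.set_printoptions(precision=3,suppress=True)
im=snap('wrist','w6')['color'];hs=cv2.cvtColor(im,cv2.COLOR_RGB2HSV)
m=cv2.inRange(hs,(15,120,50),(28,255,255))
for r in (90,110,130,150,170,190):
  c=np.flatnonzero(m[r]);g=np.split(c,np.flatnonzero(np.diff(c)>3)+1);print(r,[(a[0],a[-1]) for a in g if len(a)>2])
p=[.561,.026,.099]
for x in (.15,.12,.09): print(x,[proj('w6',lane2w(p,(x,y,.018))) for y in (.051,.045,-.045,-.051)])
"
```

```text
time_s: 13.45
ee_pos: [0.4603, -0.1377, 0.2328]
eef_rot: [3.141, -0.001, -0.0]
force: [0.8, 0.7, -2.4]
grip_width: 0.0589
grip_force: 20.0
time_s: 14.7
ee_pos: [0.6008, 0.0283, 0.2315]
eef_rot: [-3.141, 0.001, 0.099]
force: [0.6, 0.1, -1.7]
grip_width: 0.059
grip_force: 20.0
90 [(np.int64(210), np.int64(218)), (np.int64(326), np.int64(335))]
110 [(np.int64(212), np.int64(220)), (np.int64(325), np.int64(333))]
130 [(np.int64(214), np.int64(222)), (np.int64(324), np.int64(332))]
150 [(np.int64(216), np.int64(224)), (np.int64(322), np.int64(330))]
170 [(np.int64(218), np.int64(226)), (np.int64(321), np.int64(328))]
190 [(np.int64(220), np.int64(227)), (np.int64(320), np.int64(327))]
0.15 [array([211.041,  83.059]), array([218.646,  83.069]), array([332.712,  83.22 ]), array([340.315,  83.23 ])]
0.12 [array([214.546, 120.309]), array([221.743, 120.318]), array([329.693, 120.458]), array([336.889, 120.468])]
0.09 [array([217.694, 153.768]), array([224.525, 153.777]), array([326.982, 153.907]), array([333.812, 153.916])]
```

```bash
python3 -m pendant '[[[0,0.4,-1],0],[[0,0,-2],0],[[0,0,-2],0],[[0,0,-1.5],0],[[0,0,-0.8],0],[[0,0,0],0],[[0,0,0],0]]' - 12
python3 -m pendant '[[[0,0,-0.2],0],[[0,0,0],0],[[0,0,0],0]]' - 10
python3 -m pendant '[[[0,0,-0.2],0],[[0,0,0],0],[[0,0,0],0]]' - 10
```

```text
time_s: 15.33
ee_pos: [0.6011, 0.0322, 0.1596]
eef_rot: [-3.142, -0.0, 0.098]
force: [-0.1, 0.3, -1.6]
grip_width: 0.0592
grip_force: 12.0
time_s: 15.58
ee_pos: [0.6014, 0.0323, 0.158]
eef_rot: [3.142, -0.001, 0.099]
force: [0.7, 0.1, -2.0]
grip_width: 0.0595
grip_force: 10.0
time_s: 15.83
ee_pos: [0.6011, 0.0323, 0.1553]
eef_rot: [-3.142, 0.0, 0.099]
force: [0.8, 0.3, -1.2]
grip_width: 0.0595
grip_force: 10.0
```

```bash
python3 -m pendant '[[[0,0,-0.15],0],[[0,0,0],0],[[0,0,0],0]]' - 8
python3 -m pendant '[[[0,0,-0.15],0],[[0,0,0],0],[[0,0,0],0]]' - 6
python3 -m pendant '[[[0,0,-0.15],0],[[0,0,0],0],[[0,0,0],0]]' - 6
```

```text
time_s: 16.08
ee_pos: [0.6013, 0.0323, 0.1542]
eef_rot: [3.142, -0.001, 0.099]
force: [-1.8, -0.1, 2.7]
grip_width: 0.0592
grip_force: 8.0
time_s: 16.33
ee_pos: [0.6013, 0.0324, 0.1531]
eef_rot: [3.142, -0.001, 0.099]
force: [-3.3, -0.1, 6.1]
grip_width: 0.0597
grip_force: 6.0
time_s: 16.58
ee_pos: [0.6013, 0.0324, 0.1517]
eef_rot: [3.142, -0.001, 0.099]
force: [-4.2, 0.1, 6.9]
grip_width: 0.06
grip_force: 6.0
```

```bash
python3 -m pendant '[[[0,0,-0.15],0],[[0,0,0],0],[[0,0,0],0]]' - 5
python3 -m pendant '[[[0,0,-0.12],0],[[0,0,0],0],[[0,0,0],0]]' - 5
python3 -c "
from h import *
im=snap('scene','s4')['color'];hs=cv2.cvtColor(im,cv2.COLOR_RGB2HSV)
im=snap('wrist','w7')['color'];hs=cv2.cvtColor(im,cv2.COLOR_RGB2HSV)
m=cv2.inRange(hs,(15,120,50),(28,255,255))
n,l,s,c=cv2.connectedComponentsWithStats(m)
print([ (s[i].tolist()) for i in range(1,n) if s[i,4]>300])
p=[.561,.0285,.099]
c=lane2w(p,(.0625,0,.087)); print('flush lid',proj('w7',c)); print('vertical lid',proj('w7',ctrl.get_obs()['ee_pos']+np.array([0,0,.0245])))
"
```

```text
time_s: 16.83
ee_pos: [0.6013, 0.0323, 0.1501]
eef_rot: [3.142, -0.001, 0.099]
force: [-3.3, 0.3, 6.0]
grip_width: 0.0599
grip_force: 5.0
time_s: 17.08
ee_pos: [0.6012, 0.0323, 0.1488]
eef_rot: [3.142, -0.001, 0.099]
force: [-3.0, -0.4, 4.8]
grip_width: 0.0598
grip_force: 5.0
[[190, 57, 176, 304, 15976], [124, 345, 28, 72, 737], [403, 345, 29, 73, 761], [225, 399, 155, 21, 3143]]
flush lid [277.42590803 273.319277  ]
vertical lid [277.8287126 266.3760912]
```

```bash
python3 -m pendant '[[[0,0,-0.1],0],[[0,0,0],0],[[0,0,0],0]]' - 4
python3 -c "
from h import *
snap('wrist','w8')
for f in ('w5','w6','w8'):
  hs=cv2.cvtColor(load(f)[2],cv2.COLOR_RGB2HSV)
  m=cv2.inRange(hs,(13,110,40),(28,255,255))
  for col in (265,278,290):
    c=np.flatnonzero(m[:,col]);g=np.split(c,np.flatnonzero(np.diff(c)>4)+1);print(f,col,[(int(a[0]),int(a[-1])) for a in g if len(a)>8])
"
```

```text
time_s: 17.43
ee_pos: [0.6012, 0.0323, 0.1476]
eef_rot: [3.141, -0.0, 0.099]
force: [-3.7, 0.1, 5.6]
grip_width: 0.0598
grip_force: 4.0
w5 265 [(202, 317)]
w5 278 [(198, 318)]
w5 290 [(209, 257), (263, 317)]
w6 265 [(201, 360)]
w6 278 [(198, 360)]
w6 290 [(208, 257), (277, 360)]
w8 265 [(209, 330), (399, 419)]
w8 278 [(206, 331), (399, 419)]
w8 290 [(223, 273), (291, 330), (399, 419)]
```

The lid image moved about 10 px, matching the flush prediction of about 7 px, so the jar has pivoted onto the bed. Releasing.

```bash
python3 -m pendant '[[[0,0,0],0],[[0,0,0],0],[[0,0,0],0],[[0,0,0],0],[[0,0,0],0],[[0,0,0],0],[[0,0,0],0],[[0,0,0],0],[[0,0,0],0],[[0,0,0],0]]' 0.9 5
python3 -m pendant '[[[0,0,1],0],[[0,0,2],0],[[0,0,2],0],[[0,0,2],0],[[0,0,1],0],[[0.5,-2,0],0],[[0.5,-3,0],0],[[0.5,-3,0],0],[[0,-3,0],0],[[0,-3,0],0],[[0,-3,0],0],[[0,-3,0],0],[[0,-2,0],0],[[0,-1,0],0],[[0,0,0],0],[[0,0,0],0]]' 1 5
python3 -c "
from h import *
np.set_printoptions(precision=3,suppress=True)
snap('top','t9');hs=cv2.cvtColor(load('t9')[2],cv2.COLOR_RGB2HSV)
m=cv2.inRange(hs,(13,110,40),(28,255,255))
n,l,s,c=cv2.connectedComponentsWithStats(m)
print([ (s[i].tolist()) for i in range(1,n) if s[i,4]>80])
for name,p,q in (('jar',[.561,.0285,.099],(-.113,0,.087)),('tin',[.528,.266,-.016],(-.1165,0,.072))): w=lane2w(p,q);print(name,w,proj('t9',w),proj('t9',lane2w(p,(q[0]+.03,0,q[2]))))
for r in (240,250,260,270): 
  c=np.flatnonzero(m[r,220:300])+220; print(r,c[0],c[-1],len(c))
g=cv2.inRange(hs[200:300,110:185],(0,0,95),(180,60,255)); ys,xs=np.nonzero(g);print('tin bright',[int(x) for x in np.percentile(xs+110,[5,50,95])],[int(x) for x in np.percentile(ys+200,[5,50,95])])
"
```

```text
time_s: 18.32
ee_pos: [0.6012, 0.0323, 0.1471]
eef_rot: [3.142, 0.0, 0.099]
force: [0.2, -0.6, -0.2]
grip_width: 0.0847
grip_force: 0.0
time_s: 19.65
ee_pos: [0.6162, -0.1971, 0.227]
eef_rot: [-3.141, 0.0, 0.099]
force: [0.2, -0.7, 0.6]
grip_width: 0.0939
grip_force: 0.0
[[168, 98, 34, 23, 247], [228, 130, 60, 150, 1943]]
jar [0.429 0.015 0.124] [261.118 262.516] [259.814 248.104]
tin [0.396 0.268 0.109] [137.864 277.079] [137.654 262.836]
240 238 284 6
250 239 285 29
260 240 286 39
270 241 286 46
tin bright [110, 124, 184] [204, 259, 296]
```

```bash
python3 -c "
from h import *
im=load('t9')[2]
hs=cv2.cvtColor(im,cv2.COLOR_RGB2HSV);m=cv2.inRange(hs,(13,110,40),(28,255,255))
for r in range(236,286,3): print(r,''.join('#' if m[r,c] else '.' for c in range(228,296,2)))
gr=cv2.inRange(hs,(40,80,15),(95,255,255))
for r in range(240,300,3): print(r,''.join('g' if gr[r,c] else str(min(9,im[r,c].max()//26)) for c in range(112,182,2)))
"
```

```text
236 .....##....................#......
239 .....##....................##.....
242 .....##....................##.....
245 .....##.....................#.....
248 .....###.....#########.....##.....
251 ......##....############....#.....
254 ......##...##############...#.....
257 ......##..###############...#.....
260 ......##..################..##....
263 ......##..################..##....
266 .......#..####################....
269 .......#######################....
272 .......#######################....
275 ......########################....
278 ......#######.....................
281 ..................................
284 ..................................
240 333332gg22222222222222222221ggg2333
243 333332gg33333333111111111111gg12333
246 333332gg22222222222222222211gg12333
249 533332gg33333211111111111111g112333
252 533332gg22222222221111111111gg12333
255 633332gg23211111111111111111gg12333
258 533332gg22111111111211111111ggg2333
261 733332gg11112222222212122221ggg2333
264 733332gg11322222222222211111g112333
267 433332g244222222222222222221gg12112
270 3333322453222222222222221111gg12101
273 3333324432222222222222212211gg12102
276 3333335322222222222222111111gg12333
279 3333324222222222222211111111gg12333
282 33333212222222222221ggggggggggg2333
285 3332101122222222221gggggggggg123333
288 332ggggg1122222211ggggggggg12333333
291 332222211111111111111gggg1233333333
294 33333333333333333333333333333333333
297 33333333333333333333333333333333333
```

The lid is a round disc at about (264,263) against an expected (261,262). The tin top is at about (138,276) against an expected (138,277). Both stand against their stops.

```bash
python3 -c "
from station import ctrl
print(ctrl.hand_in())"
```

```text
the job is handed in; nothing more can be done
None
```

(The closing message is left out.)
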